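Clear down the gauging station

ROBOT

A 6-joint arm with a two-finger parallel gripper is mounted at the origin on the work surface. World frame = base frame: x ahead of the robot, y to its left, z up, the work surface at z = 0. Lengths are in mm, angles in rad, forces in N, time in s.
With the tool pointing down it reaches from about 400 to 925 mm from the base axis. Payload 12.5 kg.
Tool frame: the origin (TCP) lies midway between the tips of the shut fingers; the grasp point (between the pads) lies 19 mm behind it; z points along the fingers, y is the line along which they close (so a half turn about z gives the same grasp; the last joint's range is limited). The gripper opens to 95 mm and grips with 3 to 60 N. Pads are 20 mm wide; open, the fingers measure 119 mm over their backs; the gripper's body (75 mm by 180 mm) begins 59 mm behind the grasp point.
Start: joints at [-0.106, 0.491, 1.559, -0, 1.092, -0.106], TCP at [625.017, 0.021, 214.661] pointing down, gripper open.
Joint ranges: [-3.1, 3.1], [-0.84, 2.19], [0.05, 2.79], [-1.13, 4.28], [0.06, 2.93], [-2.69, 2.69]. Speed limits (rad/s): [2.22, 2.22, 2.79, 3.14, 3.14, 3.14].

INTERFACE

Orientations are given as [roll, pitch, yaw] about the fixed x, y, z axes, in that order (R = Rz(yaw) Ry(pitch) Rx(roll)).
In Python, from cell import env gives the robot as it stands.
- The arm moves only by the shell command python3 -m inch 'ROWS'. ROWS is JSON, a list of rows, each a list of 7 numbers: the turn, a rotation vector about the tool's x, y, z in rad, then the shift along the tool's x, y, z in cm, then the closure, from -1 (fully open) to 1 (shut). A call has 1 to 20 rows; each row shifts and turns the commanded pose from where the row before left it, along the tool's axes as they then stand; what a row does not reach is not made up. A row lasts 1/8 s, in which the tool goes at most 62.5 mm and 10.7 degrees, less where a joint would pass 70% of its speed; a pose out of reach is approached as far as the arm can. A call with a gripper value outside its range is refused whole. The fingers move at their own pace and stop on an object; the grip force is fixed at half the most. Time passes only in rows, so rows that do not move let the fingers close. It gives the time, the measured TCP pose, the force, the opening and the grip force at its end, in the units of the state.
- env.state(): the state, without advancing time (a new reading comes with each control period).
- env.read_camera(name): name is "scene" or "side" or "wrist"; returns a dict with "img" (480x640x3 uint8, red, green, blue), "depth" (480x640 float32, mm along the optical axis (not along the pixel's ray), 0 where there is no reading), "fx", "fy", "cx", "cy" (pixels), "position" and "orientation" of the camera in the world. Camera axes: x right, y down, z forward; pixel columns grow to the right and rows downward; lengths in mm; the calibration is good to about 2 mm. A picture is of the moment at which its call begins.
- env.job_done(): hands the job in; it is judged then, once.
Trained networks look in a picture, given as the dict that the camera call returned (one of the last four; its "shot" number tells which), for a name from the list of things; names that differ only in an ending like _2 or _b are one class to them, and where a whole thing is asked for, a point or a joint stands for the part that bears it (a point fixed in the world has none). Each returns a list of dicts, best first, with "score" (0 to 1); they miss things now and then, are a little off and sometimes report something else, mostly with a low value. They report only what shows in the picture. A call takes as long as a camera call.
- env.find_in(picture, target): "centre" ([x, y, z] in mm, in the coordinates of the camera as it stood for that picture, good to about 4 mm: the middle of the surface that is visible of it).
- env.trace(picture, target): "mask" (480x640 bool, what is visible of it).
The state is a dict: "t": time; "joints": joint angles; "qvel": joint speeds; "tau": joint torques, N m; "eef_pos": TCP position; "tcp_rot": TCP orientation; "ft_force": force on the tool from outside, world axes, zero at the start; "moment": the same for the moment, N m; "opening": opening from 0.0 (shut) to 1.0 (fully open); "grip_force": force on a finger pad.
Only numpy, scipy, OpenCV 4.12 (cv2) and the standard library are available. Lean on these libraries where they do the work, as an engineer would, in place of code of your own. Each camera call takes 0.05 s, during which the arm holds its last target. There are 200 camera calls.

TASK

The gauging run is over, so clear down the station. First draw the pin up out of the fixture and park it upright in the fixture's side notch, hanging by its collar, while the link master still lies in the fixture; then return the link master and every other setting master on the table to its own nest in the rack, the one whose picture shows its shape, lying flat on the pocket floor. Also push the gauge stand across the table, without lifting or tipping it, until its base is centred on its round parking spot (within about 1 cm), and leave the other things on the bench where they are.

Things in the scene. Friction and masses are not known exactly. Their poses are not given: they have to be found in the camera images.
- fixture: fixed dark steel gauging fixture, base 160 (x) x 80 (y) x 40 mm high, origin at the centre of its underside. On its +x end stands a dial block (x 51 to 77 mm, reaching 102 mm high); on its -y side a two-pronged fork (the side notch). In the base top, at (-45, 12) mm, an 18 mm bore
- notch (a point): middle of the fixture's side notch, level with the top of its fork, 80 mm above the table. Two prongs 12 mm thick run along the fixture's y, 20 mm apart, 20 mm either way from this point; the slot is open above, below and at its outer (-y) end, closed by a web of the same height at its inner end. It takes the pin's shank; the pin's collar rests on the prongs
- pin: loose upright dark steel pin, 100 mm long in all: shank 14 mm across and 64 mm long, then a collar 32 mm across and 6 mm thick, then a round knob 24 mm across and 30 mm high to grip. Origin at the lower end of the shank, z along the pin to the knob. At the start it stands through the link master's hole, 30 mm deep in the fixture's bore, the collar on the link master
- link: link master: loose bright steel block 100 (x) x 40 (y) x 34 mm high, 0.4 kg, with a 20 mm upright hole 30 mm from its middle towards -x. Origin at the centre of its underside, z up. Starts lying on the fixture, held by the pin
- rack: fixed grey board 160 x 420 x 6 mm carrying five black nests (grey pocket floors) side by side, 80 mm apart; origin under its centre, x away from the robot, y along the row. A nest is 150 (x) x 74 x 12 mm with a white picture plate at its far end; pocket walls stand 8 mm above the pocket floor, about 5 mm of play all round; floor 10 mm above the table
- round: round master: loose dark steel cylinder 54 mm across, 60 mm high, standing. Origin at the centre of its underside. May be absent
- plain: plain master: loose dark steel block 90 (x) x 40 (y) x 45 mm high. Origin at the centre of its underside. May be absent
- stepped: stepped master: loose dark steel block 90 (x) x 40 (y) mm, 46 mm high over its +x half and 22 mm over its -x half. Origin at the centre of its underside. May be absent
- gap: gap master: loose dark steel U-shaped block 76 (x) x 40 (y) mm, with a jaw 23 mm long and 46 mm high at each x end and only 20 mm high between them. Origin at the centre of its underside. May be absent
- nest_link_in (a point): middle of the pocket floor of the link master's nest, marked with a rectangle with a hole on the white plate at its far end. Axes as the rack's, z up. Pocket for the block lying along x, either way round
- nest_round_in (a point): middle of the pocket floor of the round master's nest, marked with a disc on the white plate at its far end. Axes as the rack's, z up. Pocket 64 x 64 mm
- nest_plain_in (a point): middle of the pocket floor of the plain master's nest, marked with a plain rectangle on the white plate at its far end. Axes as the rack's, z up. Pocket for the block lying along x, either way round
- nest_stepped_in (a point): middle of the pocket floor of the stepped master's nest, marked with a stepped (L) outline on the white plate at its far end. Axes as the rack's, z up. Pocket for the block lying along x, either way round
- nest_gap_in (a point): middle of the pocket floor of the gap master's nest, marked with a U outline on the white plate at its far end. Axes as the rack's, z up. Pocket for the block lying along x, either way round
- stand: gauge stand: loose, round steel base 110 mm across and 28 mm high, 0.8 kg, with a thin 20 mm column and a 48 mm dial facing up on it, 101 mm high in all. Origin at the centre of its underside
- spot: the stand's parking spot: a flat dark disc 130 mm across with a grey ring line of 110 mm, marked on the table (no height to speak of). Origin at its centre
- damper_a: bystander: black turned damper sleeve standing on the table, 40 mm across, 90 mm high; origin under its centre
- damper_b: bystander: a second such sleeve, 40 mm across, 90 mm high
- driver: bystander: screwdriver lying on the table, 170 mm long
- collar: bystander: small steel ring lying on the table, 36 mm across, 14 mm high
- spanner: bystander: wrench 160 mm long lying near the far edge

How it is judged (in metres and radians):
On the way:
1. the pin is drawn and parked in the side notch while the link master still lies in the fixture (horizontal distance between pin and notch below 0.015 m and z of pin in the frame of notch between -0.07 and -0.058 m and angle between pin's own z axis and vertical below 0.15 rad and linear speed of pin below 0.03 m/s and z of link in the frame of fixture below 0.06 m and horizontal distance between link and fixture below 0.06 m), for 0.2 s.
At the end, for the whole second after the job is handed in: pin hanging upright in the side notch (15 mm); link and every master present flat on the floor of their own nests (centre within 13 mm, height 5 mm, tilt 0.1 rad); stand within 15 mm of its spot's centre; all at rest (horizontal distance between pin and notch below 0.015 m and z of pin in the frame of notch between -0.07 and -0.058 m and angle between pin's own z axis and vertical below 0.15 rad and linear speed of each of pin, link, round, plain, stepped, gap below 0.03 m/s and horizontal distance between link and nest_link_in below 0.013 m and z of link in the frame of nest_link_in below 0.005 m and angle between each of link, round, plain, stepped, gap's own z axis and vertical below 0.1 rad and horizontal distance between round and nest_round_in below 0.013 m and z of round in the frame of nest_round_in below 0.005 m and horizontal distance between plain and nest_plain_in below 0.013 m and z of plain in the frame of nest_plain_in below 0.005 m and horizontal distance between stepped and nest_stepped_in below 0.013 m and z of stepped in the frame of nest_stepped_in below 0.005 m and horizontal distance between gap and nest_gap_in below 0.013 m and z of gap in the frame of nest_gap_in below 0.005 m and horizontal distance between stand and spot below 0.015 m and angle between stand's own z axis and vertical below 0.05 rad and linear speed of stand below 0.02 m/s); the robot touches nothing.
It fails at once if the gauge stand is lifted or tipped (height (world z) of stand above 0.03 m or angle between stand's own z axis and vertical above 0.4 rad).
It fails at once if a bystander is moved by more than 6 cm (distance of any of damper_a, damper_b, driver, collar, spanner from where it was at the start of the episode above 0.06 m).
Of round, plain, stepped, gap only 2 to 4 are there at a start; the rules pass over those that are not, and their reading is None.
At some moment in a run one of round, plain, stepped, gap, stand may be knocked a few centimetres aside while the robot is not near it.
It also fails if it takes over 210 s, if anything falls off the work surface, if the arm or the gripper's body presses on something with over 40 N, if the wrist force passes 120 N, or if a joint passes its speed limit or range.

## Working session

There is one attempt and no reset: what is moved stays moved. The work goes in short steps, Python scripts to look and compute and a shell command to move; the robot and the scene stay as the last step left them, time stands still between calls to the robot, and variables do not carry over. Pictures are saved under pics/ and viewed, at most 14 in all, crops included, and the job is handed in when it is done.

```bash
ls; mkdir -p pics
cat > h.py <<'E'
import numpy as np, cv2, json
from scipy.spatial.transform import Rotation as R
from cell import env
def M(o): 
    o=np.array(o); return o if o.shape==(3,3) else R.from_euler('xyz',o).as_matrix()
def cloud(p):
    v,u=np.mgrid[:480,:640]; z=p['depth']
    c=np.stack([(u-p['cx'])/p['fx']*z,(v-p['cy'])/p['fy']*z,z],-1)
    w=c@M(p['orientation']).T+np.array(p['position']); w[z<=0]=np.nan
    return w
def w(p,c): return M(p['orientation'])@np.array(c)+np.array(p['position'])
def save(p,n): cv2.imwrite('pics/'+n,p['img'][:,:,::-1])
E
python3 - <<'E'
from h import *
s=env.state(); print({k:np.round(v,3).tolist() for k,v in s.items()})
for n in ['scene','side']:
    p=env.read_camera(n); save(p,n+'0.png'); print(n,np.round(p['position'],0),np.round(p['orientation'],2))
    for t in ['fixture','pin','link','rack','round','plain','stepped','gap','stand','spot','damper_a','driver','collar','spanner','notch','nest_link_in','nest_round_in','nest_plain_in','nest_stepped_in','nest_gap_in']:
        try: print(t,[(round(d['score'],2),np.round(w(p,d['centre'])).tolist()) for d in env.find_in(p,t)[:3]])
        except Exception as e: print(t,e)
E
```

```text
pics
{'t': 0.0, 'joints': [-0.106, 0.492, 1.559, -0.0, 1.092, -0.106], 'qvel': [0.001, 0.0, 0.002, 0.0, 0.001, -0.001], 'tau': [-0.001, -61.264, -25.818, 0.069, 0.048, -0.0], 'eef_pos': [624.747, 0.04, 214.045], 'tcp_rot': [-3.14, -0.0, 1.571], 'ft_force': [-0.501, -0.936, -0.782], 'moment': [-0.021, 0.005, 0.007], 'grip_force': 0.0, 'opening': 1.003}
scene [1222. -165.  983.] [-2.47  0.01  1.37]
fixture [(0.74, [453.0, -303.0, 40.0])]
pin [(0.7, [363.0, -288.0, 96.0]), (0.46, [644.0, -134.0, 18.0]), (0.21, [449.0, -307.0, 40.0])]
link [(0.73, [390.0, -283.0, 78.0])]
rack [(0.94, [684.0, -15.0, 4.0])]
round [(0.66, [498.0, 129.0, 64.0])]
plain [(0.95, [492.0, -20.0, 46.0]), (0.53, [688.0, -16.0, 3.0])]
stepped [(0.65, [488.0, -126.0, 27.0])]
gap []
stand [(0.9, [382.0, 270.0, 25.0]), (0.7, [684.0, -13.0, 9.0]), (0.53, [631.0, 97.0, 16.0])]
spot [(0.91, [483.0, 370.0, 3.0]), (0.71, [522.0, 220.0, 15.0])]
damper_a [(0.89, [492.0, -433.0, 54.0]), (0.63, [623.0, 348.0, 60.0])]
driver []
collar [(0.72, [519.0, 222.0, 19.0]), (0.43, [482.0, 371.0, 3.0])]
spanner [(0.78, [682.0, 278.0, 2.0]
[... 816 characters left out ...]
317.0, 35.0]), (0.18, [395.0, -296.0, 74.0])]
stepped [(0.87, [467.0, -135.0, 23.0])]
gap []
stand [(0.9, [365.0, 262.0, 24.0])]
spot [(0.93, [472.0, 364.0, -1.0])]
damper_a [(0.85, [472.0, -446.0, 82.0]), (0.79, [612.0, 345.0, 49.0]), (0.34, [634.0, -58.0, 18.0])]
driver [(0.64, [418.0, 36.0, 21.0]), (0.45, [476.0, -23.0, 42.0]), (0.27, [410.0, -318.0, 41.0])]
collar [(0.58, [513.0, 225.0, 13.0])]
spanner [(0.82, [676.0, 280.0, 5.0])]
notch [(0.97, [411.0, -318.0, 41.0])]
nest_link_in [(0.63, [625.0, 105.0, 21.0])]
nest_round_in [(0.63, [621.0, 183.0, 12.0])]
nest_plain_in [(0.75, [637.0, -139.0, 15.0])]
nest_stepped_in [(0.9, [630.0, 23.0, 13.0])]
nest_gap_in [(0.75, [632.0, -57.0, 19.0])]
```

View pics/scene0.png

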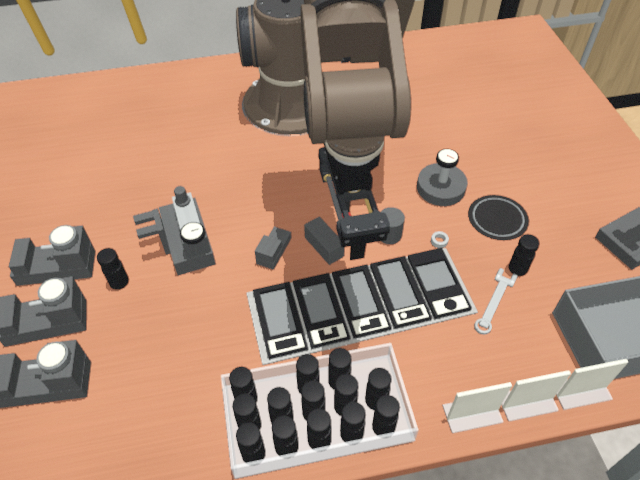

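View pics/side0.png

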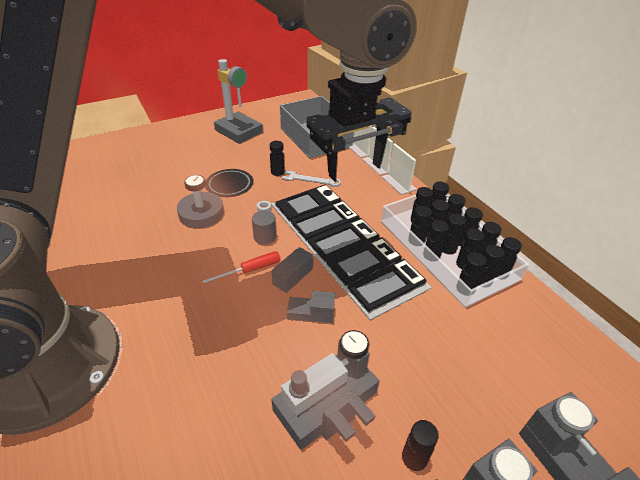

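The scene shows the fixture at pixel (190,235) with its pin, and the stepped (272,247), plain (325,240) and round (390,225) masters. The stand is at (443,180) and the spot at (498,216). The nests from left to right are plain, U, L, hole and disc. There is no gap master.

```bash
cat >> h.py <<'E'
def top(p,t,zlo,zhi,near=None,rad=60):
    """minAreaRect of traced points in height band"""
    C=cloud(p); out=[]
    for d in env.trace(p,t)[:3]:
        q=C[d['mask']]; q=q[~np.isnan(q[:,0])]; q=q[(q[:,2]>zlo)&(q[:,2]<zhi)]
        if near is not None: q=q[np.hypot(*(q[:,:2]-near).T)<rad]
        if len(q)<20: continue
        out.append((round(d['score'],2),len(q),rect(q)))
    return out
def rect(q):
    r=cv2.minAreaRect(q[:,:2].astype(np.float32)); 
    return dict(c=np.round(r[0],1).tolist(),s=np.round(r[1],1).tolist(),a=round(r[2],1),mean=np.round(q.mean(0),1).tolist())
E
python3 - <<'E'
from h import *
for n in ['scene','side']:
    p=env.read_camera(n); C=cloud(p); print('==',n)
    for t,a,b in [('pin',92,130),('link',66,80),('round',53,66),('plain',39,50),('stepped',40,52),('stepped',17,28),('stand',20,34),('spot',-8,8),('rack',-2,25)]:
        print(t,a,top(p,t,a,b))
    def box(x0,x1,y0,y1,z0,z1):
        q=C.reshape(-1,3); m=(q[:,0]>x0)&(q[:,0]<x1)&(q[:,1]>y0)&(q[:,1]<y1)&(q[:,2]>z0)&(q[:,2]<z1); return q[m]
    for nm,b in [('fixbase',(300,500,-370,-240,34,46)),('prongs',(330,480,-410,-330,72,86)),('dial',(410,480,-350,-270,90,112)),('link',(320,450,-330,-240,66,80)),('pinknob',(330,390,-320,-270,102,120)),('rackall',(550,760,-250,230,3,25)),('nestblk',(550,760,-250,230,14,25))]:
        q=box(*b)
        if len(q)>10: print(nm,len(q),rect(q))
E
```

```text
== scene
pin 92 []
link 66 [(0.94, 412, {'c': [380.8, -283.5], 's': [84.9, 39.8], 'a': 7.4, 'mean': [389.4, -281.7, 74.0]})]
round 53 [(0.67, 318, {'c': [476.7, 134.0], 's': [57.0, 39.7], 'a': 5.1, 'mean': [478.4, 133.0, 59.6]})]
plain 39 [(0.57, 696, {'c': [479.8, -14.8], 's': [93.2, 41.6], 'a': 22.9, 'mean': [481.6, -16.2, 44.6]})]
stepped 40 [(0.98, 393, {'c': [487.6, -130.8], 's': [41.9, 47.5], 'a': 55.2, 'mean': [489.1, -130.8, 45.6]})]
stepped 17 [(0.98, 328, {'c': [469.0, -118.2], 's': [41.4, 93.7], 'a': 55.7, 'mean': [462.7, -109.9, 22.1]})]
stand 20 [(0.58, 1292, {'c': [373.9, 275.6], 's': [108.7, 105.5], 'a': 61.2, 'mean': [378.8, 273.5, 27.7]}), (0.18, 205, {'c': [472.8, -299.3], 's': [112.0, 47.8], 'a': 63.4, 'mean': [476.8, -287.0, 26.8]})]
spot -8 [(0.77, 2146, {'c': [476.4, 370.6], 's': [132.3, 127.5], 'a': 7.1, 'mean': [478.9, 370.5, 1.4]})]
rack -2 [(0.57, 1878, {'c': [633.0, 27.5], 's': [159.0, 424.5], 'a': 3.0, 'mean': [675.8, -15.0, 5.7]})]
fixbase 1158 {'c': [406.2, -297.9], 's': [165.5, 91.9], 'a': 8.7, 'mean': [415.2, -306.0, 39.9]}
prongs 521 {'c': [405.6, -35
[... 1766 characters left out ...]
2, 'mean': [596.7, -90.7, 5.3]})]
fixbase 2207 {'c': [406.4, -299.9], 's': [161.6, 92.9], 'a': 9.3, 'mean': [391.6, -312.1, 40.2]}
prongs 1119 {'c': [404.7, -360.0], 's': [60.2, 52.2], 'a': 7.8, 'mean': [403.5, -359.5, 79.6]}
dial 399 {'c': [461.3, -283.9], 's': [37.4, 27.7], 'a': 0.1, 'mean': [461.3, -283.7, 101.1]}
link 1346 {'c': [396.0, -283.3], 's': [115.9, 43.3], 'a': 9.0, 'mean': [392.0, -287.2, 73.9]}
pinknob 210 {'c': [358.4, -289.1], 's': [23.5, 22.2], 'a': 62.8, 'mean': [358.1, -290.6, 109.1]}
rackall 9765 {'c': [651.8, -10.4], 's': [203.1, 479.1], 'a': 0.1, 'mean': [637.5, -21.4, 13.8]}
nestblk 5122 {'c': [655.4, -15.0], 's': [199.0, 478.2], 'a': 2.7, 'mean': [646.3, -9.2, 18.0]}
```

```bash
python3 -m inch '[[0,0,0,-2.9,-2.66,0,-1],[0,0,0,-2.9,-2.66,0,-1],[0,0,0,-2.9,-2.66,0,-1],[0,0,0,-2.9,-2.66,0,-1],[0,0,0,-2.9,-2.66,0,-1],[0,0,0,-2.9,-2.66,0,-1],[0,0,0,-2.9,-2.66,0,-1],[0,0,0,-2.9,-2.66,0,-1],[0,0,0,-2.9,-2.66,0,-1],[0,0,0,-2.8,-2.66,0,-1],[0,0,0,0,0,0,-1],[0,0,0,0,0,0,-1]]'
python3 - <<'E'
from h import *
s=env.state(); print(s['eef_pos'],s['tcp_rot'],s['joints'])
p=env.read_camera('wrist'); save(p,'w1.png'); print(p['position'],p['orientation'])
C=cloud(p)
for t,a,b in [('pin',104,116),('link',70,78),('fixture',76,84)]: print(t,top(p,t,a,b))
a=np.radians(7.8); Rf=np.array([[np.cos(a),np.sin(a)],[-np.sin(a),np.cos(a)]])
for n in ['wrist','side']:
    if n!='wrist': C=cloud(env.read_camera(n))
    q=C.reshape(-1,3); q=q[(q[:,2]>76)&(q[:,2]<84)]; f=(q[:,:2]-[405.4,-294.4])@Rf.T
    f=f[(abs(f[:,0])<50)&(f[:,1]<-38)&(f[:,1]>-100)]
    print(n,len(f)); 
    if len(f): print(np.histogram2d(f[:,1],f[:,0],bins=[range(-96,-37,4),range(-46,32,3)])[0].astype(int))
E
```

```text
t: 4.6
eef_pos: [359.2, -288.8, 214.7]
tcp_rot: [3.141, 0.0, 1.57]
ft_force: [-0.4, 0.1, 0.0]
opening: 0.997
grip_force: 0.0
[ 359.21590644 -288.84633155  214.73818569] [3.14121972e+00 5.10352780e-05 1.57019944e+00] [-8.20838542e-01  2.58216755e-01  1.94413623e+00  2.94849419e-04
  9.38948011e-01 -8.20415776e-01]
[ 359.16820754 -216.39139635  385.97635741] [ 2.87642239e+00  6.73938623e-04 -8.94095561e-04]
pin [(0.66, 860, {'c': [358.7, -287.7], 's': [22.9, 22.8], 'a': 16.5, 'mean': [358.7, -286.9, 110.7]})]
link [(0.6, 5082, {'c': [388.5, -283.5], 's': [100.3, 40.6], 'a': 7.6, 'mean': [396.8, -280.7, 75.1]})]
fixture [(0.78, 3081, {'c': [431.2, -320.8], 's': [147.6, 106.8], 'a': 29.3, 'mean': [406.9, -350.5, 80.9]})]
wrist 2973
[[ 0  0  0  0  0  0  0  0  0  0  0  0  0  0  0  0  0  0  0  0  0  0  0  0
   0]
 [ 0  0  0  0  0  0  0  0  0  0  0  0  0  0  0  0  5  2  4  3  5  2  0  0
   0]
 [ 0  0  0  2  5  7  7  6 12  0  0  0  0  0  0  8 19 14 18 16 12 15  0  0
   0]
 [ 0  0  0 15 15 15 16 18 15  2  0  0  0  0  0  5 12 18 14 18 18  8  0  0
   0]
 [ 0  0  0 16 16 16 18 15 17  0  0  0  0  
[... 811 characters left out ...]
0 0 0 0 0]
 [0 0 0 6 7 6 6 7 6 0 0 0 0 0 0 2 4 5 4 4 4 5 0 0 0]
 [0 0 0 6 6 8 5 6 5 1 0 0 0 0 0 2 7 6 6 4 5 5 0 0 0]
 [0 0 0 7 5 5 6 7 5 1 0 0 0 0 0 3 5 8 6 4 5 4 0 0 0]
 [0 0 1 7 4 7 6 6 6 1 0 0 0 0 0 2 8 4 6 6 5 5 0 0 0]
 [0 0 1 8 4 8 6 5 6 0 0 0 0 0 0 5 6 5 5 5 5 5 0 0 0]
 [0 0 1 7 6 4 7 5 6 1 0 0 0 0 0 2 6 5 4 6 5 3 0 0 0]
 [0 0 0 6 6 5 5 7 5 0 0 0 0 0 0 3 6 5 4 7 5 4 0 0 0]
 [0 0 1 9 3 6 5 6 5 0 0 0 0 0 0 3 7 5 4 6 4 4 0 0 0]
 [0 0 0 7 6 6 6 5 4 0 0 0 0 0 0 4 6 5 5 6 4 4 0 0 0]
 [0 0 2 6 7 4 7 7 6 1 0 0 0 0 0 2 8 6 5 5 4 4 0 0 0]
 [0 0 7 3 5 6 5 7 5 4 7 5 6 6 7 6 4 4 6 5 4 7 1 0 0]
 [0 0 6 8 7 4 6 4 7 6 4 5 6 5 6 5 5 5 6 4 6 4 0 0 0]
 [0 0 6 4 3 5 6 5 5 4 6 6 5 6 4 6 6 4 4 5 3 4 1 0 0]]
```

View pics/w1.png

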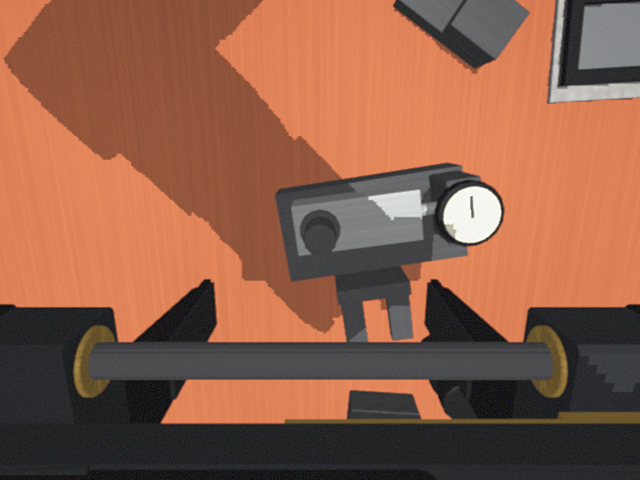

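The wrist view shows the pin knob at (319,232) and the fork slot at (375,315). The slot in the cloud lies 19 mm wide around world (406,-367), as expected. Descending on the knob now.

```bash
python3 -m inch '[[0,0,0,0,0,3,-1],[0,0,0,0,0,3,-1],[0,0,0,0,0,3,-1],[0,0,0,0,0,2,-1],[0,0,0,0,0,1,-1],[0,0,0,0,0,1,-1],[0,0,0,0,0,0,-1],[0,0,0,0,0,0,1],[0,0,0,0,0,0,1],[0,0,0,0,0,0,1],[0,0,0,0,0,0,1],[0,0,0,0,0,0,1],[0,0,0,0,0,0,1],[0,0,0,0,0,0,1],[0,0,0,0,0,0,1]]'
```

```text
t: 6.72
eef_pos: [359.0, -289.0, 84.6]
tcp_rot: [3.142, 0.0, 1.571]
ft_force: [-0.3, 0.2, -0.4]
opening: 0.248
grip_force: 30.0
```

```bash
python3 -m inch '[[0,0,0,0,0,-1,1],[0,0,0,0,0,-1,1],[0,0,0,0,0,-1,1],[0,0,0,0,0,-1,1],[0,0,0,0,0,-1,1],[0,0,0,0,0,-1,1],[0,0,0,0,0,-1,1],[0,0,0,0,0,-1,1],[0,0,0,0,0,0,1],[0,0,0,-2,1.2,0,1],[0,0,0,-2,1.2,0,1],[0,0,0,-2,1.2,0,1],[0,0,0,-1.8,1.1,0,1],[0,0,0,0,0,0,1],[0,0,0,0,0,0,1]]'
python3 - <<'E'
from h import *
p=env.read_camera('side'); save(p,'s2.png')
print(top(p,'pin',180,196)); print(top(p,'pin',92,160)); print(top(p,'link',66,80))
E
```

```text
t: 8.6
eef_pos: [405.5, -366.2, 164.2]
tcp_rot: [-3.141, -0.001, 1.571]
ft_force: [0.9, 0.2, -1.2]
opening: 0.248
grip_force: 30.0
[]
[(0.83, 211, {'c': [405.3, -373.3], 's': [16.9, 25.0], 'a': 70.2, 'mean': [403.3, -372.2, 127.5]})]
[(0.92, 374, {'c': [378.8, -285.4], 's': [81.4, 41.9], 'a': 8.7, 'mean': [350.3, -290.9, 73.3]})]
```

View pics/s2.png

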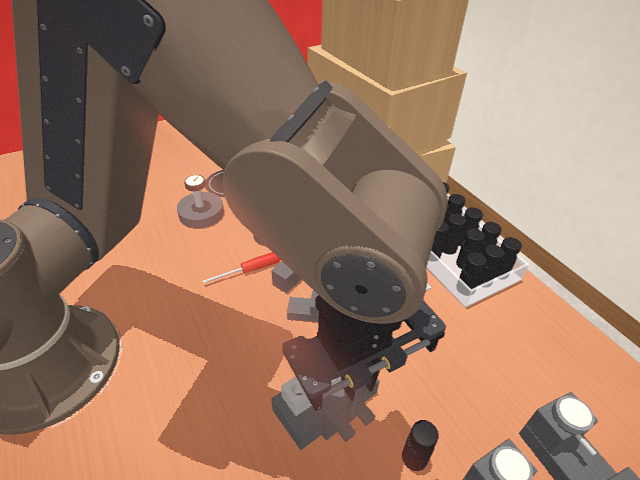

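The arm holds the pin above the fork at around (345,410), and the link stays in the fixture. Lowering it.

```bash
python3 -m inch '[[0,0,0,0,0.05,1,1],[0,0,0,0,0,1,1],[0,0,0,0,0,1,1],[0,0,0,0,0,1,1],[0,0,0,0,0,1,1],[0,0,0,0,0,1,1],[0,0,0,0,0,0.6,1],[0,0,0,0,0,0.4,1],[0,0,0,0,0,0.2,1],[0,0,0,0,0,0,1]]'
```

```text
t: 10.05
eef_pos: [406.6, -367.0, 92.7]
tcp_rot: [3.141, 0.0, 1.571]
ft_force: [0.7, -0.8, -2.0]
opening: 0.249
grip_force: 30.0
```

```bash
python3 -m inch '[[0,0,0,0,0,0.15,1],[0,0,0,0,0,0,1],[0,0,0,0,0,0,0.3],[0,0,0,0,0,0,0.3],[0,0,0,0,0,0,0.3],[0,0,0,0,0,0,0.3],[0,0,0,0,0,0,0.3]]'; python3 -m inch '[[0,0,0,0,0,-1,0.3],[0,0,0,0,0,-2,0],[0,0,0,0,0,-3,-1],[0,0,0,0,0,-3,-1],[0,0,0,0,0,-3,-1],[0,0,0,2.5,-0.5,0,-1],[0,0,0,2.5,-0.5,0,-1],[0,0,0,2.5,-0.5,0,-1],[0,0,0,0,0,0,-1],[0,0,0,0,0,0,-1]]'
python3 - <<'E'
from h import *
p=env.read_camera('wrist'); save(p,'w3.png')
print(top(p,'pin',110,122)); print(top(p,'link',70,80))
E
```

```text
t: 10.92
eef_pos: [406.5, -367.0, 91.2]
tcp_rot: [3.141, 0.0, 1.571]
ft_force: [0.1, 0.1, -0.4]
opening: 0.351
grip_force: 0.0
t: 12.18
eef_pos: [391.9, -292.7, 211.7]
tcp_rot: [3.141, 0.001, 1.571]
ft_force: [-0.4, -0.1, -0.4]
opening: 0.999
grip_force: 0.0
[(0.95, 487, {'c': [406.2, -360.0], 's': [23.8, 12.1], 'a': 1.1, 'mean': [406.1, -359.9, 115.9]})]
[(0.93, 6058, {'c': [388.3, -283.5], 's': [100.2, 40.5], 'a': 7.7, 'mean': [391.1, -282.4, 75.1]})]
```

View pics/w3.png

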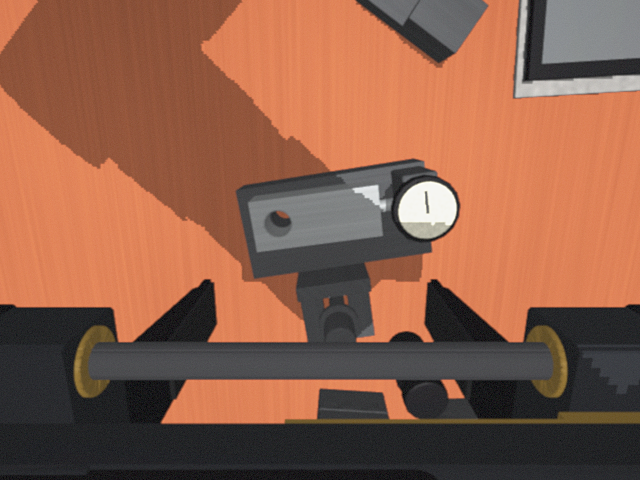

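The pin hangs in the notch at (340,320), knob top z 116 as required, and the link lies free in the fixture. Next is the link grasp. I need a 60 mm opening to miss the fork web, with the tool turned 82.3°.

```bash
python3 -m inch '[[0,0,0,0.9,-0.35,0,-0.26],[0,0,0.18,0,0,0,-0.26],[0,0,0.18,0,0,0,-0.26],[0,0,0.18,0,0,0,-0.26],[0,0,0.18,0,0,0,-0.26],[0,0,0.18,0,0,0,-0.26],[0,0,0.18,0,0,0,-0.26],[0,0,0.18,0,0,0,-0.26],[0,0,0.176,0,0,0,-0.26],[0,0,0,0,0,0,-0.26],[0,0,0,0,0,0,-0.26]]'
python3 - <<'E'
from h import *
p=env.read_camera('wrist')
for t,z in [('link',(70,80)),('stepped',(40,52)),('stepped',(16,28)),('plain',(40,50))]: print(t,top(p,t,*z))
# clear views of rack floors
for n in ['scene','side']:
    p=env.read_camera(n); C=cloud(p)
    for t in ['nest_link_in','nest_round_in','nest_plain_in','nest_stepped_in','nest_gap_in']: print(n,t,top(p,t,-5,30)[:1], top(p,t,8.5,12)[:1])
    for t,z in [('round',(53,66)),('plain',(40,50)),('stepped',(40,52)),('rack',(-2,25))]: print(t,top(p,t,*z))
E
```

```text
t: 13.7
eef_pos: [387.9, -282.8, 211.1]
tcp_rot: [-3.142, -0.0, 0.139]
ft_force: [0.1, -0.5, -0.3]
opening: 0.63
grip_force: 0.0
link [(0.61, 5921, {'c': [388.2, -283.6], 's': [100.1, 40.1], 'a': 7.7, 'mean': [392.6, -282.9, 75.2]})]
stepped [(0.98, 3410, {'c': [486.7, -132.2], 's': [40.5, 45.4], 'a': 56.7, 'mean': [486.8, -133.4, 47.0]})]
stepped [(0.98, 2722, {'c': [467.9, -119.5], 's': [41.1, 90.7], 'a': 56.3, 'mean': [451.2, -112.2, 22.9]})]
plain [(0.76, 2674, {'c': [473.2, -36.4], 's': [33.5, 84.9], 'a': 87.5, 'mean': [465.7, -33.0, 45.5]})]
scene nest_link_in [(0.67, 2633, {'c': [624.9, 105.1], 's': [154.4, 75.6], 'a': 3.2, 'mean': [628.8, 105.0, 14.4]})] [(0.67, 807, {'c': [626.4, 104.3], 's': [151.5, 73.2], 'a': 3.9, 'mean': [613.7, 105.5, 10.3]})]
scene nest_round_in [(0.56, 2596, {'c': [620.4, 188.2], 's': [152.6, 82.5], 'a': 3.1, 'mean': [624.7, 185.0, 15.2]})] [(0.56, 585, {'c': [623.1, 183.4], 's': [147.1, 71.9], 'a': 3.4, 'mean': [609.1, 185.2, 10.2]})]
scene nest_plain_in [(0.71, 2912, {'c': [632.4, -133.9], 's': [166.7, 78.7], 'a': 1.8, 'mean': [642.0, -133.9, 14.3]}
[... 1252 characters left out ...]
4.5, 117.4], 'a': 35.1, 'mean': [647.2, -132.8, 10.3]})]
side nest_stepped_in [(0.88, 572, {'c': [659.4, 22.5], 's': [95.1, 75.5], 'a': 6.4, 'mean': [670.5, 13.3, 16.4]})] [(0.88, 83, {'c': [655.6, -1.6], 's': [64.5, 53.5], 'a': 32.8, 'mean': [651.1, 12.2, 10.0]})]
side nest_gap_in [(0.7, 1370, {'c': [650.8, -55.6], 's': [123.5, 84.3], 'a': 8.8, 'mean': [652.0, -57.0, 14.9]})] [(0.7, 413, {'c': [648.2, -58.5], 's': [105.3, 84.8], 'a': 14.0, 'mean': [630.9, -55.4, 10.2]})]
round [(0.8, 248, {'c': [470.2, 126.7], 's': [54.2, 38.0], 'a': 73.5, 'mean': [470.7, 123.4, 59.1]})]
plain []
stepped [(0.7, 30, {'c': [489.5, -125.4], 's': [14.5, 37.4], 'a': 76.3, 'mean': [481.2, -122.8, 46.0]})]
rack []
```

```bash
python3 -m inch '[[0,0,0,0,0.08,3,-0.26],[0,0,0,0,0,3,-0.26],[0,0,0,0,0,3,-0.26],[0,0,0,0,0,3,-0.26],[0,0,0,0,0,2,-0.26],[0,0,0,0,0,1.3,-0.26],[0,0,0,0,0,1,-0.26],[0,0,0,0,0,0,-0.26],[0,0,0,0,0,0,1],[0,0,0,0,0,0,1],[0,0,0,0,0,0,1],[0,0,0,0,0,0,1],[0,0,0,0,0,0,1],[0,0,0,0,0,0,1]]'
```

```text
t: 17.2
eef_pos: [388.1, -283.6, 48.6]
tcp_rot: [3.142, -0.0, 0.135]
ft_force: [-0.9, 2.2, 5.4]
opening: 0.416
grip_force: 30.0
```

```bash
python3 -m inch '[[0,0,0,0,0,-1,1],[0,0,0,0,0,-2,1],[0,0,0,0,0,-3,1],[0,0,0,0,0,-3,1],[0,0,0,0,0,-3,1],[0,0,0.08,0,0,-1,1],[0,0,0,1.94,-3.13,0,1],[0,0,0,1.94,-3.13,0,1],[0,0,0,1.94,-3.13,0,1],[0,0,0,1.94,-3.13,0,1],[0,0,0,1.94,-3.13,0,1],[0,0,0,1.94,-3.13,0,1],[0,0,0,1.94,-3.13,0,1],[0,0,0,1.94,-3.13,0,1],[0,0,0,1.94,-3.13,0,1],[0,0,0,1.94,-3.13,0,1],[0,0,0,1.94,-3.13,0,1],[0,0,0,1.94,-3.13,0,1],[0,0,0,0,0,0,1],[0,0,0,0,0,0,1]]'
python3 - <<'E'
from h import *
p=env.read_camera('wrist'); save(p,'w4.png'); print(p['position'],p['orientation'])
C=cloud(p); np.save('c4.npy',C)
for t in ['nest_link_in','nest_stepped_in','nest_round_in']: print(t,top(p,t,-5,30)[:1],top(p,t,8,12)[:1])
print(top(p,'link',100,250))
E
```

```text
t: 19.7
eef_pos: [599.5, 103.8, 178.1]
tcp_rot: [3.141, 0.001, 0.055]
ft_force: [0.5, -1.0, -4.6]
opening: 0.419
grip_force: 30.0
[673.21285864 106.57633521 349.28728619] [ 2.87437058e+00  1.01252598e-04 -1.51602239e+00]
nest_link_in [(0.56, 8506, {'c': [664.1, 106.4], 's': [71.5, 75.2], 'a': 3.4, 'mean': [665.4, 107.0, 17.1]})] [(0.56, 2311, {'c': [646.3, 106.1], 's': [35.9, 50.1], 'a': 3.1, 'mean': [646.7, 106.0, 11.0]})]
nest_stepped_in [(0.59, 16318, {'c': [629.6, 23.1], 's': [151.5, 77.8], 'a': 4.9, 'mean': [634.7, 24.1, 16.0]})] [(0.59, 5752, {'c': [633.4, 30.9], 's': [139.4, 63.0], 'a': 3.2, 'mean': [616.9, 23.6, 11.0]})]
nest_round_in [(0.86, 16619, {'c': [617.2, 186.1], 's': [158.3, 77.4], 'a': 1.4, 'mean': [625.0, 185.5, 16.7]})] [(0.86, 4687, {'c': [632.8, 183.0], 's': [119.3, 69.8], 'a': 3.2, 'mean': [606.5, 184.4, 11.1]})]
[(0.87, 19521, {'c': [603.5, 102.6], 's': [93.0, 40.2], 'a': 3.3, 'mean': [613.7, 103.2, 203.0]})]
```

View pics/w4.png

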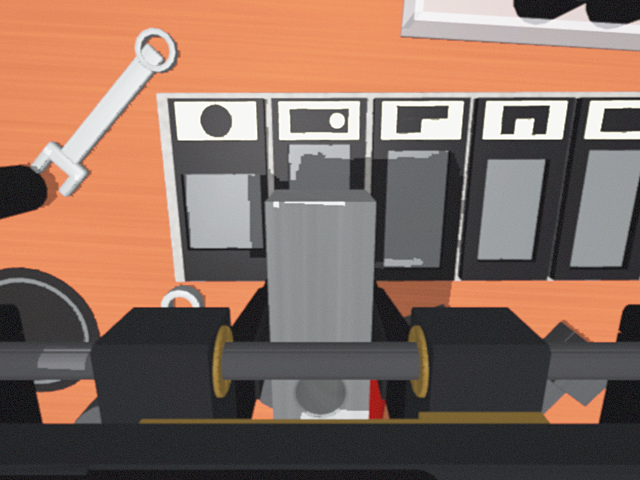

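The wrist view shows all the nests: round (222,210), link (318,165, partly covered by the held link), stepped (417,210), gap (512,210), plain (608,210).

```bash
cat > nests.py <<'E'
from h import *
C=np.load('c4.npy').reshape(-1,3); C=C[~np.isnan(C[:,0])]
a=np.radians(3.1); Rr=np.array([[np.cos(a),np.sin(a)],[-np.sin(a),np.cos(a)]]); o=np.array([632,24.])
f=(C[:,:2]-o)@Rr.T
m=(C[:,2]>9)&(C[:,2]<13.5)
for i,n in enumerate(['plain','gap','stepped','link','round']):
    k=m&(abs(f[:,1]-80*(i-2))<33)&(abs(f[:,0])<72); q=f[k]
    e=[np.percentile(q[:,0],[.5,99.5]),np.percentile(q[:,1],[.5,99.5])]
    hx=np.histogram(q[:,0],np.arange(-72,73,4))[0]; 
    c=[np.mean(e[0]),np.mean(e[1])]
    print(n,len(q),np.round(e,1).tolist(),'c',np.round(np.array(c)@Rr+o,1),hx.tolist())
k=(C[:,2]<30)&(C[:,2]>15.5)&(abs(f[:,0])<90)&(abs(f[:,1])<215); print('tops', rect(C[k]))
E
python3 nests.py
```

```text
plain 6332 [[-66.7, 32.9], [-184.8, -139.3]] c [ 623.9 -138.7] [0, 199, 236, 241, 227, 251, 225, 261, 228, 255, 231, 263, 255, 244, 271, 262, 239, 275, 280, 276, 262, 244, 250, 255, 255, 254, 93, 0, 0, 0, 0, 0, 0, 0, 0, 0]
gap 5652 [[-60.1, 24.9], [-104.5, -57.5]] c [618.8 -57.8] [0, 0, 39, 246, 225, 261, 238, 254, 240, 266, 241, 265, 263, 247, 281, 277, 245, 272, 286, 287, 288, 277, 265, 285, 104, 0, 0, 0, 0, 0, 0, 0, 0, 0, 0, 0]
stepped 6808 [[-67.3, 32.0], [-24.2, 24.4]] c [614.3  23.1] [0, 238, 254, 243, 246, 255, 235, 272, 249, 275, 256, 263, 281, 253, 282, 289, 256, 273, 295, 298, 294, 293, 290, 279, 301, 314, 24, 0, 0, 0, 0, 0, 0, 0, 0, 0]
link 2730 [[1.0, 36.7], [56.3, 106.0]] c [646.4 106.1] [0, 0, 0, 0, 0, 0, 0, 0, 0, 0, 0, 0, 0, 0, 0, 0, 0, 0, 240, 302, 305, 300, 301, 295, 311, 304, 310, 62, 0, 0, 0, 0, 0, 0, 0, 0]
round 5529 [[-49.9, 13.4], [130.5, 192.8]] c [605.  184.4] [0, 0, 0, 0, 0, 206, 312, 348, 317, 342, 331, 329, 362, 321, 345, 368, 354, 330, 366, 375, 373, 150, 0, 0, 0, 0, 0, 0, 0, 0, 0, 0, 0, 0, 0, 0]
tops {'c': [628.6, 34.7], 's': [161.1, 409.3], 'a': 4.9, 'mean': [648.2, 32.5, 19.5]}
```

```bash
python3 -m inch '[[0,0,0,1.02,0.03,0,1],[0,0,0,0,0,3,1],[0,0,0,0,0,3,1],[0,0,0,0,0,3,1],[0,0,0,0,0,2.5,1],[0,0,0,0,0,1.5,1],[0,0,0,0,0,1,1],[0,0,0,0,0,1,1],[0,0,0,0,0,0.6,1],[0,0,0,0,0,0,1],[0,0,0,0,0,0,1]]'
```

```text
t: 21.48
eef_pos: [610.5, 104.3, 22.6]
tcp_rot: [-3.142, -0.001, 0.055]
ft_force: [-0.0, 0.2, -3.6]
opening: 0.413
grip_force: 30.0
```

```bash
python3 -m inch '[[0,0,0,-0.05,0,0.2,1],[0,0,0,0,0,0,1],[0,0,0,0,0,0,0],[0,0,0,0,0,0,0],[0,0,0,0,0,0,0],[0,0,0,0,0,0,-0.1],[0,0,0,0,0,-1,-0.1],[0,0,0,0,0,-3,-0.1],[0,0,0,0,0,-3,-0.1],[0,0,0,0,0,-4,-0.1],[0,0,0,-3,0,-4,-1],[0,0,0,-3,0,-3,-1],[0,0,0,-3,0,0,-1],[0,0,0,0,0,0,-1],[0,0,0,0,0,0,-1]]'
python3 - <<'E'
from h import *
p=env.read_camera('wrist'); save(p,'w5.png')
print(top(p,'link',38,52), top(p,'round',53,70),top(p,'plain',40,50),top(p,'stepped',40,52))
p=env.read_camera('scene')
print(top(p,'link',38,52), top(p,'round',53,70),top(p,'plain',40,50),top(p,'stepped',40,52))
E
```

```text
t: 23.35
eef_pos: [520.5, 99.3, 200.6]
tcp_rot: [3.142, -0.001, 0.055]
ft_force: [0.5, -0.7, 0.2]
opening: 0.979
grip_force: 0.0
[(0.78, 6514, {'c': [610.1, 102.9], 's': [99.9, 40.1], 'a': 3.3, 'mean': [614.7, 103.1, 45.2]})] [(0.77, 3242, {'c': [476.9, 126.2], 's': [53.1, 52.3], 'a': 3.0, 'mean': [478.3, 126.0, 61.1]})] [(0.74, 3310, {'c': [480.4, -15.1], 's': [89.1, 40.3], 'a': 23.8, 'mean': [493.5, -12.2, 46.1]})] [(0.92, 2555, {'c': [487.0, -131.2], 's': [41.7, 45.0], 'a': 56.7, 'mean': [488.6, -129.5, 46.8]})]
[(0.97, 846, {'c': [611.0, 102.6], 's': [101.5, 40.7], 'a': 3.9, 'mean': [615.8, 102.3, 43.7]})] [(0.65, 451, {'c': [477.2, 127.5], 's': [51.9, 55.9], 'a': 37.6, 'mean': [478.9, 126.4, 59.5]})] [(0.68, 698, {'c': [480.8, -15.4], 's': [91.8, 42.3], 'a': 25.3, 'mean': [482.8, -14.9, 44.8]})] [(0.83, 392, {'c': [487.8, -130.3], 's': [41.7, 48.4], 'a': 57.0, 'mean': [489.1, -130.8, 45.8]}), (0.56, 852, {'c': [407.3, -297.9], 's': [162.6, 91.8], 'a': 8.9, 'mean': [405.6, -300.0, 42.1]})]
```

View pics/w5.png

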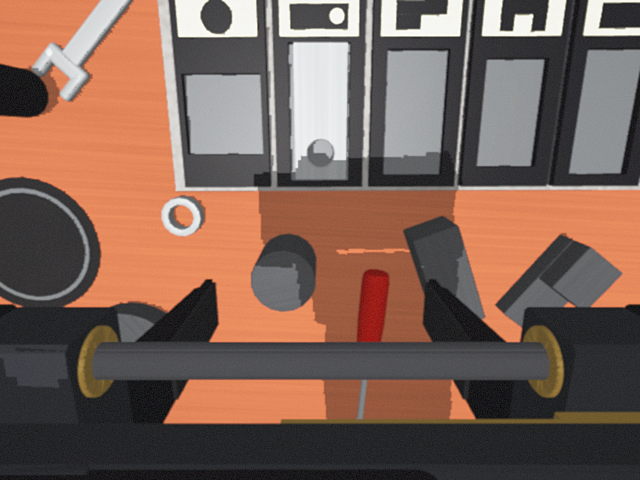

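The link lies in its nest at (320,110), flat with its top at z 44. The round master is at (283,275). Picking it up.

```bash
python3 -m inch '[[0,0,0,-2.1,-1.46,0,-1],[0,0,0,-2.1,-1.46,3,-1],[0,0,0,0,0,3,-1],[0,0,0,0,0,3,-1],[0,0,0,0,0,3,-1],[0,0,0,0,0,3,-1],[0,0,0,0,0,2,-1],[0,0,0,0,0,0.8,-1],[0,0,0,0,0,0,-1],[0,0,0,0,0,0,1],[0,0,0,0,0,0,1],[0,0,0,0,0,0,1],[0,0,0,0,0,0,1],[0,0,0,0,0,0,1],[0,0,0,0,0,0,1]]'
```

```text
t: 25.72
eef_pos: [476.4, 126.3, 22.3]
tcp_rot: [-3.142, -0.0, 0.055]
ft_force: [0.1, 1.4, 3.6]
opening: 0.562
grip_force: 30.0
```

```bash
python3 -m inch '[[0,0,0,0,0,-1,1],[0,0,0,0,0,-2,1],[0,0,0,0,0,-3,1],[0,0,0,0,0,-2,1],[0,0,0,2.63,-1.016,0,1],[0,0,0,2.63,-1.016,0,1],[0,0,0,2.63,-1.016,0,1],[0,0,0,2.63,-1.016,0,1],[0,0,0,2.63,-1.016,0,1],[0,0,0,0,0,0,1],[0,0,0,0,0,2,1],[0,0,0,0,0,2,1],[0,0,0,0,0,2,1],[0,0,0,0,0,0,1],[0,0,0,0,0,0,1]]'
```

```text
t: 27.6
eef_pos: [604.8, 184.0, 42.9]
tcp_rot: [-3.142, -0.0, 0.055]
ft_force: [0.1, -0.8, -4.1]
opening: 0.563
grip_force: 30.0
```

```bash
python3 -m inch '[[0,0,0,0,0,0.93,1],[0,0,0,0,0,0,1],[0,0,0,0,0,0,-0.4],[0,0,0,0,0,0,-0.4],[0,0,0,0,0,0,-0.4],[0,0,0,0,0,0,-0.4],[0,0,0,0,0,-1,-0.4],[0,0,0,0,0,-3,-0.4],[0,0,0,0,0,-3,-0.3],[0,0,0,0,0,-3,-0.3],[0,0,0,-3,3,-3,-0.3],[0,0,0,-3,4.2,-3,-0.3],[0,0,0,-3,4.2,0,-0.3],[0,0,0,-3,4.2,0,-0.3],[0,0,0,0,3.2,0,-0.3],[0,0,0,0,0,0,-0.3],[0,0,0,0,0,0,-0.3]]'
python3 - <<'E'
from h import *
for n in ['wrist','scene']:
    p=env.read_camera(n); save(p,n+'6.png')
    print(n,top(p,'link',38,52), top(p,'round',62,76),top(p,'plain',40,50),top(p,'stepped',40,52),top(p,'driver',3,40),top(p,'stand',20,34))
E
```

```text
t: 29.72
eef_pos: [495.4, -9.8, 193.2]
tcp_rot: [-3.142, -0.001, 0.055]
ft_force: [-0.3, 0.1, 0.1]
opening: 0.652
grip_force: 0.0
wrist [] [(0.67, 5827, {'c': [604.4, 181.9], 's': [53.6, 53.5], 'a': 38.9, 'mean': [604.8, 180.0, 70.7]}), (0.18, 537, {'c': [467.1, -249.5], 's': [15.3, 31.2], 'a': 65.1, 'mean': [466.5, -248.1, 68.8]})] [(0.67, 5069, {'c': [480.0, -15.5], 's': [89.5, 40.0], 'a': 23.5, 'mean': [481.9, -15.1, 46.2]})] [(0.96, 2739, {'c': [486.8, -131.8], 's': [41.2, 44.9], 'a': 56.3, 'mean': [488.0, -130.5, 47.0]})] [(0.57, 2214, {'c': [388.7, 42.4], 's': [170.6, 24.8], 'a': 0.4, 'mean': [430.5, 40.9, 23.1]}), (0.34, 6890, {'c': [609.3, 23.9], 's': [120.3, 421.0], 'a': 3.2, 'mean': [590.8, -14.8, 7.8]})] [(0.73, 1958, {'c': [379.7, 242.6], 's': [103.4, 41.3], 'a': 13.6, 'mean': [400.6, 245.6, 28.1]})]
scene [(0.8, 908, {'c': [610.3, 103.3], 's': [105.4, 42.2], 'a': 3.0, 'mean': [613.8, 103.2, 43.6]})] [(0.72, 518, {'c': [606.3, 181.3], 's': [49.4, 54.6], 'a': 72.4, 'mean': [608.0, 181.0, 69.4]}), (0.34, 40, {'c': [624.1, 349.9], 's': [32.8, 12.3], 'a': 48.9, 'mean': [624.0, 348.9, 68.2]})] [(0.69, 699, {'c': [481.0, -14.7], 's': [93.9, 41.2], 'a': 23.9, 'mean': [482.3, -15.4, 44.7]})] [(0.94, 395, {'c': [487.1, -130.4], 's': [41.8, 49.6], 'a': 58.2, 'mean': [489.1, -130.9, 45.6]}), (0.32, 80, {'c': [620.2, 348.3], 's': [40.8, 20.5], 'a': 31.7, 'mean': [625.0, 347.5, 45.7]})] [(0.69, 463, {'c': [392.6, 46.3], 's': [25.9, 168.0], 'a': 87.6, 'mean': [427.0, 43.3, 20.6]}), (0.55, 1724, {'c': [620.5, 188.1], 's': [153.4, 81.4], 'a': 3.1, 'mean': [644.4, 181.1, 16.5]}), (0.22, 434, {'c': [479.0, 369.7], 's': [122.4, 124.3], 'a': 27.7, 'mean': [479.0, 368.9, 4.1]})] [(0.94, 1251, {'c': [374.5, 274.3], 's': [106.6, 105.1], 'a': 62.7, 'mean': [379.5, 272.2, 27.7]})]
```

View pics/wrist6.png

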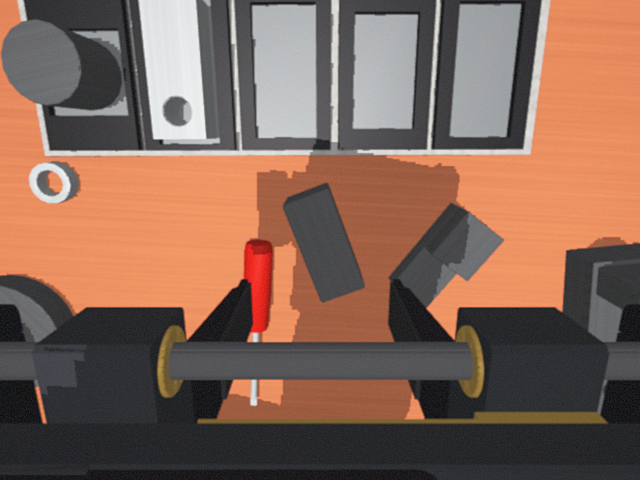

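The round stands in its nest at (75,65), top z 70. The plain master is at (323,240), with the driver handle at (258,285) beside it. I'll grip the plain 12 mm towards its far end with a narrow opening to miss the handle.

```bash
python3 -m inch '[[0,0,0,-0.5,0.06,0,-0.14],[0,0,-0.179,0,0,0,-0.14],[0,0,-0.178,0,0,3,-0.14],[0,0,0,0,0,3,-0.14],[0,0,0,0,0,3,-0.14],[0,0,0,0,0,3,-0.14],[0,0,0,0,0,2,-0.14],[0,0,0,0,0,1.5,-0.14],[0,0,0,0,0,0,-0.14]]'
```

```text
t: 31.55
eef_pos: [489.9, -11.1, 37.3]
tcp_rot: [-3.141, 0.001, 0.412]
ft_force: [-0.3, 0.7, -0.6]
opening: 0.57
grip_force: 0.0
```

```bash
python3 -m inch '[[0,0,0,0,0,1.2,-0.14],[0,0,0,0,0,1.1,-0.14],[0,0,0,0,0,0,-0.14],[0,0,0,0,0,0,1],[0,0,0,0,0,0,1],[0,0,0,0,0,0,1],[0,0,0,0,0,0,1],[0,0,0,0,0,0,1]]'
```

```text
t: 32.55
eef_pos: [490.4, -11.0, 15.1]
tcp_rot: [3.141, -0.0, 0.412]
ft_force: [-0.7, 1.7, 4.9]
opening: 0.421
grip_force: 30.0
```

```bash
python3 -m inch '[[0,0,0,0,0,-1,1],[0,0,0,0,0,-2,1],[0,0,0,0,0,-3,1],[0,0,0,0,0,-3,1],[0,0,0.178,0,0,-1,1],[0,0,0.178,0,0,0,1],[0,0,0,2.74,2.68,0,1],[0,0,0,2.74,2.68,0,1],[0,0,0,2.74,2.68,0,1],[0,0,0,2.74,2.68,0,1],[0,0,0,2.74,2.68,0,1],[0,0,0,0,0,0,1],[0,0,0,0,0,3,1],[0,0,0,0,0,3,1],[0,0,0,0,0,1.5,1],[0,0,0,0,0,0,1],[0,0,0,0,0,0,1]]'
```

```text
t: 34.67
eef_pos: [635.1, -137.3, 41.0]
tcp_rot: [3.141, -0.001, 0.056]
ft_force: [0.3, -0.4, -1.9]
opening: 0.417
grip_force: 30.0
```

```bash
python3 -m inch '[[0,0,0,0,0,1.45,1],[0,0,0,0,0,0,1],[0,0,0,0,0,0,0],[0,0,0,0,0,0,0],[0,0,0,0,0,0,0],[0,0,0,0,0,-1,0],[0,0,0,0,0,-3,-0.2],[0,0,0,0,0,-3,-0.2],[0,0,0,0,0,-4,-0.2],[0,0,0,-3.12,-0.39,-4,-0.2],[0,0,0,-3.12,-0.39,0,-0.2],[0,0,0,-3.12,-0.39,0,-0.2],[0,0,0,-3.12,-0.39,0,-0.2],[0,0,0,-3.12,-0.39,0,-0.2],[0,0,0.16,0,0,0,-0.2],[0,0,0.16,0,0,0,-0.2],[0,0,0.16,0,0,0,-0.2],[0,0,0.16,0,0,0,-0.2],[0,0,0,0,0,0,-0.2],[0,0,0,0,0,0,-0.2]]'
python3 - <<'E'
from h import *
for n in ['wrist','scene']:
    p=env.read_camera(n); save(p,n+'7.png')
    print(n,top(p,'plain',48,60),top(p,'stepped',40,52),top(p,'stepped',16,28))
E
```

```text
t: 37.17
eef_pos: [477.8, -126.4, 175.7]
tcp_rot: [-3.141, -0.001, -0.581]
ft_force: [1.0, 0.2, -0.2]
opening: 0.6
grip_force: 0.0
wrist [(0.82, 7992, {'c': [623.0, -139.1], 's': [89.9, 40.2], 'a': 3.2, 'mean': [619.5, -138.7, 56.0]})] [] []
scene [(0.9, 929, {'c': [623.7, -138.4], 's': [92.7, 40.3], 'a': 3.0, 'mean': [626.6, -138.4, 54.7]}), (0.64, 45, {'c': [489.7, -133.0], 's': [38.3, 38.9], 'a': 49.4, 'mean': [488.0, -134.1, 49.0]})] [(0.66, 391, {'c': [486.4, -130.1], 's': [40.8, 50.8], 'a': 55.2, 'mean': [489.0, -130.9, 45.7]})] [(0.66, 308, {'c': [469.7, -118.7], 's': [40.7, 90.8], 'a': 57.1, 'mean': [463.8, -110.4, 22.0]})]
```

View pics/scene7.png

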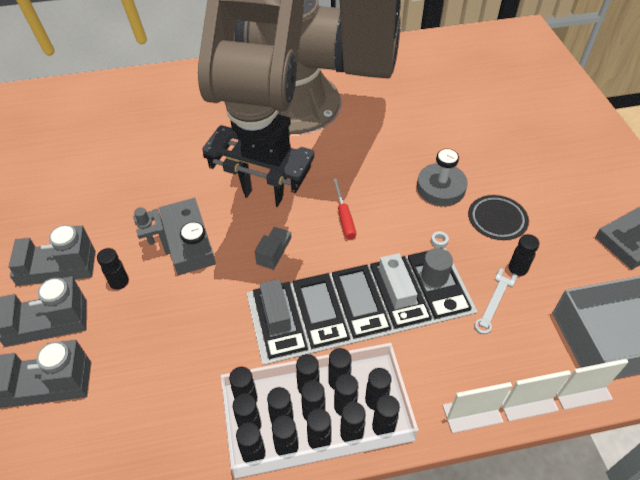

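Plain, link and round all sit in their nests (pixels (275,308), (398,280), (437,270)), and the pin hangs at (143,220). Stepped is still at (272,247), below the gripper.

```bash
python3 -m inch '[[0,0,0,0,0,3,-0.2],[0,0,0,0,0,3,-0.2],[0,0,0,0,0,3,-0.2],[0,0,0,0,0,3,-0.2],[0,0,0,0,0,2,-0.2],[0,0,0,0,0,1.2,-0.2],[0,0,0,0,0,0.8,-0.2],[0,0,0,0,0,0,-0.2],[0,0,0,0,0,0,1],[0,0,0,0,0,0,1],[0,0,0,0,0,0,1],[0,0,0,0,0,0,1],[0,0,0,0,0,0,1]]'
```

```text
t: 39.2
eef_pos: [478.1, -126.5, 15.9]
tcp_rot: [-3.141, -0.001, -0.584]
ft_force: [0.5, 1.7, 6.6]
opening: 0.417
grip_force: 30.0
```

```bash
python3 -m inch '[[0,0,0,0,0,-1,1],[0,0,0,0,0,-2,1],[0,0,0,0,0,-3,1],[0,0,0,0,0,-4,1],[0,0,-0.16,0,0,-2,1],[0,0,-0.16,0,0,0,1],[0,0,-0.16,0,0,0,1],[0,0,-0.16,0,0,0,1],[0,0,0,2.61,-2.36,0,1],[0,0,0,2.61,-2.36,0,1],[0,0,0,2.61,-2.36,0,1],[0,0,0,2.61,-2.36,0,1],[0,0,0,2.61,-2.36,0,1],[0,0,0,2.61,-2.36,0,1],[0,0,0,0,0,0,1],[0,0,0,0,0,3,1],[0,0,0,0,0,3,1],[0,0,0,0,0,3,1],[0,0,0,0,0,0,1],[0,0,0,0,0,0,1]]'
```

```text
t: 41.7
eef_pos: [626.4, 23.3, 46.5]
tcp_rot: [3.141, -0.001, 0.055]
ft_force: [0.3, 0.2, -3.8]
opening: 0.42
grip_force: 30.0
```

```bash
python3 -m inch '[[0,0,0,0,0,1.95,1],[0,0,0,0,0,0,1],[0,0,0,0,0,0,0],[0,0,0,0,0,0,0],[0,0,0,0,0,0,0],[0,0,0,0,0,-1,0],[0,0,0,0,0,-3,-0.2],[0,0,0,0,0,-4,-0.2],[0,0,0,0,0,-4,-1],[0,0,0,0,0,-4,-1],[0,0,0,-2.76,-2.34,-1,-1],[0,0,0,-2.76,-2.34,0,-1],[0,0,0,-2.76,-2.34,0,-1],[0,0,0,-2.76,-2.34,0,-1],[0,0,0,0,0,0,-1]]'
python3 - <<'E'
from h import *
for n in ['wrist','scene','side']:
    p=env.read_camera(n); save(p,n+'8.png'); C=cloud(p)
    print(n,top(p,'stepped',48,60),top(p,'stepped',28,38),top(p,'stand',20,34),top(p,'spot',-8,8))
    q=C.reshape(-1,3); q=q[(np.hypot(q[:,0]-376,q[:,1]-274)<40)&(q[:,2]>34)&(q[:,2]<150)]
    if len(q): print(np.histogram(q[:,2],range(34,115,6))[0]); d=q[q[:,2]>94]; print(rect(d) if len(d)>5 else 0)
E
```

```text
t: 43.58
eef_pos: [509.4, 112.0, 196.9]
tcp_rot: [-3.141, -0.001, 0.058]
ft_force: [0.6, -0.1, -0.2]
opening: 0.998
grip_force: 0.0
wrist [] [] [(0.97, 1546, {'c': [381.0, 260.8], 's': [102.4, 51.1], 'a': 21.9, 'mean': [409.5, 273.9, 28.6]})] [(0.83, 12413, {'c': [475.6, 356.9], 's': [103.0, 129.5], 'a': 81.6, 'mean': [478.6, 360.9, 2.8]})]
scene [(0.66, 489, {'c': [636.0, 23.4], 's': [48.8, 41.0], 'a': 2.6, 'mean': [638.1, 22.9, 55.3]})] [(0.66, 338, {'c': [614.1, 22.3], 's': [92.7, 40.9], 'a': 3.1, 'mean': [600.4, 19.8, 32.3]})] [(0.96, 1180, {'c': [375.3, 280.0], 's': [98.5, 111.4], 'a': 45.8, 'mean': [382.1, 276.2, 27.7]})] [(0.71, 2149, {'c': [477.3, 372.3], 's': [126.7, 131.7], 'a': 38.7, 'mean': [479.2, 371.0, 1.4]}), (0.36, 30, {'c': [446.9, -445.9], 's': [113.8, 39.0], 'a': 23.7, 'mean': [487.6, -433.0, 5.1]})]
[ 21  13  21  18  18  16   8   1  13  45  92 107   0]
{'c': [377.8, 278.8], 's': [35.1, 47.1], 'a': 20.3, 'mean': [380.1, 277.7, 99.9]}
side [(0.81, 297, {'c': [635.9, 21.5], 's': [45.6, 43.0], 'a': 1.9, 'mean': [634.3, 18.6, 54.9]})] [(0.81, 348, {'c': [613.8, 20.0], 's': [90.9, 40.7], 'a': 2.9, 'mean': [600.2, 14.8, 31.9]})] [(0.58, 967, {'c': [370.5, 272.9], 's': [107.7, 107.5], 'a': 85.8, 'mean': [368.7, 265.4, 26.9]})] [(0.69, 1113, {'c': [479.9, 372.1], 's': [134.2, 127.1], 'a': 67.7, 'mean': [478.2, 368.4, 0.4]})]
[ 17  17  21  14  19  19  15   1  13  45 134  91   0]
{'c': [371.3, 273.5], 's': [46.4, 47.0], 'a': 9.1, 'mean': [370.7, 271.2, 99.4]}
```

View pics/scene8.png

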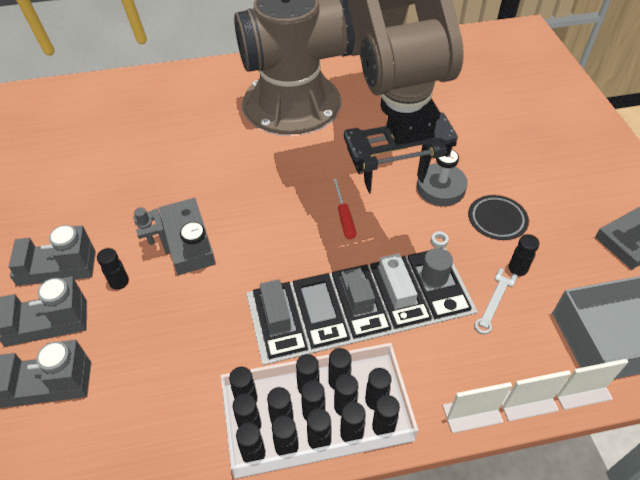

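All masters are in their nests: stepped at (360,290), joining plain, link and round. The stand is at (443,183), and I'll push its base with the two open fingers straddling it, the tool tilted back so the body clears the dial.

```bash
python3 -m inch '[[0,0,0,-2.72,-2.32,0,-1],[0,0,0,-2.72,-2.32,0,-1],[0,0,0,-2.72,-2.32,0,-1],[0,0,0,-2.72,-2.32,0,-1],[0,0,0,-2.72,-2.32,0,-1],[0,0,0,-2.72,-2.32,0,-1],[0,0,-0.171,0,0,0,-1],[0,0,-0.171,0,0,0,-1],[0,0,-0.171,0,0,0,-1],[0,0,-0.171,0,0,0,-1],[0,0.13,0,0,0,0,-1],[0,0.13,0,0,0,0,-1],[0,0,0,0,0,0,-1],[0,0,0,0,0,0,-1]]'
python3 - <<'E'
from h import *
s=env.state(); T=M(s['tcp_rot']); print(np.round(s['eef_pos'],1),np.round(T,3).tolist(),np.round(s['joints'],2))
for n in ['scene','side']:
    p=env.read_camera(n); print(n,top(p,'stand',20,34))
p=env.read_camera('wrist'); C=cloud(p).reshape(-1,3); q=C[(C[:,2]>22)&(C[:,2]<34)&(np.hypot(C[:,0]-374,C[:,1]-274)<75)]; print(rect(q))
q=C[(C[:,2]>94)&(C[:,2]<108)&(np.hypot(C[:,0]-374,C[:,1]-274)<50)]; print(rect(q))
E
```

```text
t: 46.08
eef_pos: [340.6, 241.1, 196.2]
tcp_rot: [3.141, -0.259, 0.74]
ft_force: [0.7, -0.4, 0.7]
opening: 0.995
grip_force: 0.0
[340.6 241.1 196.2] [[0.714, 0.674, 0.189], [0.652, -0.739, 0.172], [0.256, 0.0, -0.967]] [0.4  0.14 2.21 0.16 0.55 1.1 ]
scene [(0.71, 1293, {'c': [373.7, 275.5], 's': [108.0, 107.7], 'a': 66.4, 'mean': [379.2, 273.3, 27.6]})]
side [(0.78, 953, {'c': [372.2, 273.3], 's': [109.2, 104.9], 'a': 72.0, 'mean': [369.1, 265.6, 26.9]})]
{'c': [370.4, 276.7], 's': [108.9, 108.9], 'a': 43.4, 'mean': [369.4, 274.5, 29.2]}
{'c': [370.5, 276.4], 's': [47.1, 47.1], 'a': 86.3, 'mean': [370.6, 276.3, 101.9]}
```

```bash
python3 -m inch '[[0,0,0,-0.49,-0.26,-0.13,-1],[0,0,0,-0.77,0,2.9,-1],[0,0,0,-0.77,0,2.9,-1],[0,0,0,-0.77,0,2.9,-1],[0,0,0,-0.77,0,2.9,-1],[0,0,0,-0.51,0,1.93,-1],[0,0,0,0,0,0,-1],[0,0,0,0,0,0,-1]]'; python3 -c "
from h import *
s=env.state();print(np.round(s['joints'],2))"
```

```text
t: 47.32
eef_pos: [334.7, 241.1, 63.8]
tcp_rot: [-3.137, -0.264, 0.74]
ft_force: [-0.7, -0.1, -0.5]
opening: 1.0
grip_force: 0.0
[0.4  0.43 2.39 0.87 0.12 0.37]
```

```bash
python3 -m inch '[[0,-0.065,0,0,0,0,-1],[0,-0.065,0,0,0,0,-1],[0,0,0,-0.26,0,2,-1],[0,0,0,-0.13,0,1,-1],[0,0,0,-0.07,0,0.5,-1],[0,0,0,-0.08,0,0.6,-1],[0,0,0,0,0,0,-1],[0,0,0,0,0,0,-1]]'
python3 - <<'E'
from h import *
s=env.state();print(np.round(s['joints'],2),np.round(M(s['tcp_rot']),3).tolist())
p=env.read_camera('side'); save(p,'side9.png')
E
```

```text
t: 48.32
eef_pos: [334.6, 247.0, 22.6]
tcp_rot: [-3.124, -0.185, 0.742]
ft_force: [-0.5, -0.1, -0.1]
opening: 1.001
grip_force: 0.0
[0.43 0.54 2.35 0.79 0.1  0.47] [[0.724, 0.678, 0.123], [0.665, -0.734, 0.138], [0.184, -0.018, -0.983]]
```

View pics/side9.png

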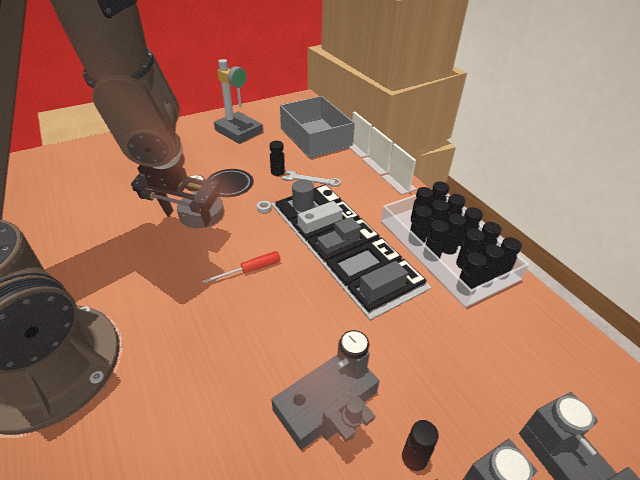

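The fingers are down behind the base at around (190,210), the body clear of the dial. Starting the push.

```bash
python3 -m inch '[[0,0,0,0.5,0.58,0.09,-1],[0,0,0,0.5,0,0.09,-1],[0,0,0,0.5,0,0.09,-1],[0,0,0,0.5,0,0.09,-1],[0,0,0,0,0,0,-1]]'
python3 - <<'E'
from h import *
s=env.state();print(np.round(s['joints'],2),np.round(M(s['tcp_rot']),3).tolist())
for n in ['scene','side']:
    p=env.read_camera(n); print(n,top(p,'stand',20,34))
E
```

```text
t: 49.0
eef_pos: [352.2, 256.3, 22.2]
tcp_rot: [-3.122, -0.182, 0.743]
ft_force: [-4.3, -0.5, 1.3]
opening: 1.001
grip_force: 2.6
[0.43 0.55 2.31 0.57 0.14 0.69] [[0.724, 0.679, 0.12], [0.665, -0.734, 0.137], [0.181, -0.019, -0.983]]
scene [(0.75, 1235, {'c': [382.0, 282.1], 's': [102.0, 111.0], 'a': 50.3, 'mean': [388.2, 278.7, 27.6]})]
side [(0.63, 573, {'c': [372.0, 268.6], 's': [90.9, 109.9], 'a': 54.3, 'mean': [365.2, 262.3, 26.6]}), (0.22, 59, {'c': [632.8, 9.9], 's': [138.7, 64.4], 'a': 2.2, 'mean': [662.1, 14.6, 22.2]})]
```

```bash
python3 -m inch '[[0,0,0,0.98,0,0.18,-1],[0,0,0,0.98,0,0.18,-1],[0,0,0,0.98,0,0.18,-1],[0,0,0,0.98,0,0.18,-1],[0,0,0,0.98,0,0.18,-1],[0,0,0,0.98,0,0.18,-1],[0,0,0,0.98,0,0.18,-1],[0,0,0,0.98,0,0.18,-1],[0,0,0,0.98,0,0.18,-1],[0,0,0,0.98,0,0.18,-1],[0,0,0,0.49,0,0.09,-1],[0,0,0,0,0,0,-1]]'
python3 - <<'E'
from h import *
s=env.state();print(np.round(s['joints'],2),np.round(M(s['tcp_rot']),3).tolist())
for n in ['scene','side','wrist']:
    p=env.read_camera(n); C=cloud(p)
    print(n,top(p,'stand',20,34)[:1]); q=C.reshape(-1,3); q=q[(q[:,2]>94)&(q[:,2]<108)&(np.hypot(q[:,0]-460,q[:,1]-353)<40)]; print(len(q), rect(q) if len(q)>5 else 0)
E
```

```text
t: 50.7
eef_pos: [430.1, 327.3, 22.3]
tcp_rot: [-3.124, -0.184, 0.742]
ft_force: [-2.1, -1.6, -0.7]
opening: 0.997
grip_force: 2.9
[0.5  0.62 2.05 0.21 0.3  1.13] [[0.725, 0.678, 0.123], [0.665, -0.735, 0.137], [0.183, -0.018, -0.983]]
scene [(0.92, 1262, {'c': [462.2, 354.3], 's': [96.2, 111.0], 'a': 47.8, 'mean': [468.7, 350.2, 27.5]})]
346 {'c': [458.0, 350.4], 's': [46.5, 48.7], 'a': 41.6, 'mean': [459.3, 349.1, 100.2]}
side [(0.82, 524, {'c': [452.2, 342.6], 's': [97.4, 107.6], 'a': 44.6, 'mean': [443.1, 334.6, 26.6]})]
38 {'c': [451.0, 330.7], 's': [13.5, 25.0], 'a': 45.3, 'mean': [451.2, 330.3, 98.2]}
wrist [(0.61, 22739, {'c': [457.0, 350.9], 's': [106.1, 109.2], 'a': 42.6, 'mean': [463.0, 352.5, 29.2]})]
26111 {'c': [456.4, 350.2], 's': [47.5, 47.5], 'a': 33.1, 'mean': [456.8, 350.5, 101.9]}
```

```bash
python3 -m inch '[[0,0,0,0.79,0,0.15,-1],[0,0,0,0.79,0,0.15,-1],[0,0,0,0.69,0,0.13,-1],[0,0,0,0.3,0,0.05,-1],[0,0,0,0.15,0,0.03,-1],[0,0,0,0,0,0,-1],[0,0,0,0,0,0,-1]]'
python3 - <<'E'
from h import *
for n in ['scene','side','wrist']:
    p=env.read_camera(n); C=cloud(p)
    print(n,top(p,'stand',20,34)[:1],top(p,'spot',-8,10)[:1]); q=C.reshape(-1,3); q=q[(q[:,2]>94)&(q[:,2]<108)&(np.hypot(q[:,0]-478,q[:,1]-370)<40)]; print(len(q), rect(q) if len(q)>5 else 0)
E
```

```text
t: 51.88
eef_pos: [449.9, 345.8, 22.2]
tcp_rot: [-3.123, -0.183, 0.742]
ft_force: [-3.3, -3.6, 0.2]
opening: 1.001
grip_force: 3.9
scene [(0.59, 1256, {'c': [483.9, 372.3], 's': [94.1, 106.8], 'a': 48.5, 'mean': [489.3, 368.6, 27.6]})] [(0.76, 343, {'c': [509.6, 366.9], 's': [126.0, 65.7], 'a': 80.8, 'mean': [519.2, 368.6, 0.9]})]
357 {'c': [476.7, 368.3], 's': [45.9, 49.9], 'a': 64.8, 'mean': [478.7, 367.3, 100.1]}
side [(0.86, 512, {'c': [469.2, 361.0], 's': [92.7, 113.6], 'a': 36.0, 'mean': [461.6, 354.4, 26.6]})] [(0.56, 158, {'c': [474.0, 347.9], 's': [75.4, 129.4], 'a': 76.8, 'mean': [478.2, 340.5, 0.3]})]
35 {'c': [472.9, 348.3], 's': [12.2, 27.1], 'a': 68.5, 'mean': [472.1, 348.7, 98.6]}
wrist [(0.7, 22877, {'c': [477.0, 369.7], 's': [106.7, 108.8], 'a': 42.9, 'mean': [483.0, 371.1, 29.2]})] [(0.9, 4217, {'c': [490.6, 384.0], 's': [93.1, 130.8], 'a': 44.4, 'mean': [506.7, 396.4, 2.1]})]
26172 {'c': [476.2, 368.8], 's': [47.6, 47.5], 'a': 30.4, 'mean': [476.5, 368.9, 101.9]}
```

The stand is on the spot, about 1.5 mm off. Backing off, lifting clear and checking everything.

```bash
python3 -m inch '[[0,0,0,-0.98,0,-0.18,-1],[0,0,0,-0.98,0,-0.18,-1],[0,0,0,-0.98,0,-0.18,-1],[0,0,0,0.55,0,-2.95,-1],[0,0,0,0.55,0,-2.95,-1],[0,0,0,0.74,0,-3.93,-1],[0,0,0,0.74,0,-3.93,-1],[0,0,0,0.74,0,-3.93,-1],[0,0,0,0,3,0,-1],[0,0,0,0,3,0,-1],[0,0,0,0,3,0,-1],[0,0,0,0,3,0,-1],[0,0,0,0,0,0,-1],[0,0,0,0,0,0,-1]]'
python3 - <<'E'
from h import *
for n in ['scene','side']:
    p=env.read_camera(n); save(p,n+'10.png'); print(n)
    for t,a,b in [('stand',20,34),('spot',-8,8),('link',38,52),('round',62,76),('plain',48,60),('stepped',48,60),('pin',106,125),('pin',78,125)]: print(t,top(p,t,a,b)[:1])
E
```

```text
t: 54.08
eef_pos: [511.7, 235.6, 199.9]
tcp_rot: [-3.123, -0.184, 0.742]
ft_force: [0.4, 0.4, 1.0]
opening: 1.001
grip_force: 0.0
scene
stand [(0.9, 1460, {'c': [480.1, 366.3], 's': [109.2, 107.7], 'a': 53.4, 'mean': [483.9, 364.3, 27.7]})]
spot [(0.98, 479, {'c': [496.0, 361.6], 's': [132.0, 91.1], 'a': 61.1, 'mean': [507.1, 360.8, 1.0]})]
link [(0.79, 897, {'c': [610.1, 103.4], 's': [103.0, 41.8], 'a': 3.2, 'mean': [614.0, 103.1, 43.6]})]
round [(0.89, 549, {'c': [605.5, 182.7], 's': [51.7, 54.2], 'a': 73.4, 'mean': [607.8, 181.8, 69.4]})]
plain [(0.65, 924, {'c': [623.7, -138.3], 's': [92.0, 40.5], 'a': 3.3, 'mean': [626.3, -138.4, 54.7]})]
stepped [(0.88, 479, {'c': [636.3, 23.7], 's': [48.2, 40.8], 'a': 2.8, 'mean': [637.8, 22.8, 55.4]})]
pin [(0.54, 117, {'c': [407.7, -365.1], 's': [22.9, 23.2], 'a': 89.9, 'mean': [409.6, -364.3, 114.0]})]
pin [(0.69, 783, {'c': [443.1, -314.4], 's': [151.0, 72.6], 'a': 49.6, 'mean': [450.4, -297.4, 92.6]})]
side
stand [(0.87, 750, {'c': [476.8, 365.2], 's': [109.2, 105.0], 'a': 68.1, 'mean': [474.2, 358.0, 26.8]})]
spot [(0.55, 175, {'c': [472.3, 346.6], 's': [85.0, 127.4], 'a': 75.9, 'mean': [470.8, 336.8, 0.1]})]
link [(0.76, 512, {'c': [611.3, 100.6], 's': [103.4, 45.5], 'a': 5.6, 'mean': [610.6, 99.1, 43.1]})]
round []
plain [(0.91, 749, {'c': [623.4, -140.7], 's': [90.3, 42.0], 'a': 3.3, 'mean': [620.8, -142.7, 54.5]})]
stepped [(0.75, 293, {'c': [635.5, 21.3], 's': [45.0, 42.6], 'a': 2.5, 'mean': [634.3, 18.7, 54.9]})]
pin [(0.95, 246, {'c': [405.8, -367.7], 's': [21.4, 22.9], 'a': 46.6, 'mean': [404.9, -368.9, 114.8]})]
pin [(0.95, 476, {'c': [404.0, -368.5], 's': [25.8, 28.8], 'a': 56.9, 'mean': [402.8, -370.7, 103.0]})]
```

View pics/scene10.png

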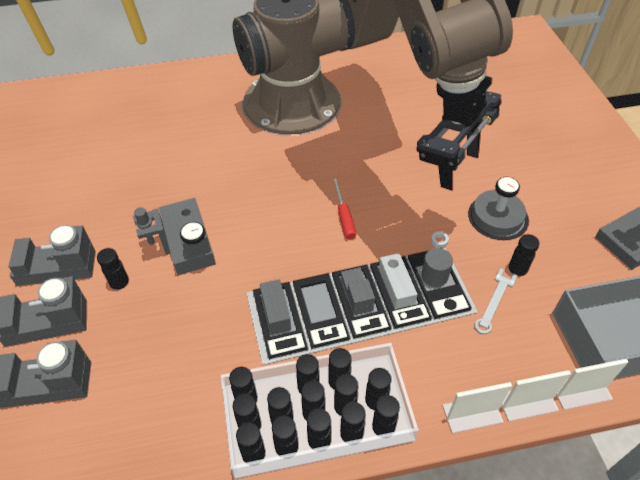

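Run:
```python
from h import *
for n in ['scene','side','wrist']:
    p=env.read_camera(n); C=cloud(p).reshape(-1,3); q=C[(C[:,2]>94)&(C[:,2]<108)&(np.hypot(C[:,0]-478,C[:,1]-368)<40)]
    print(n,top(p,'stand',20,34)[:1], rect(q) if len(q)>5 else 0)
```

```text
scene [(0.67, 1434, {'c': [478.8, 366.5], 's': [107.3, 107.7], 'a': 50.1, 'mean': [484.1, 364.4, 27.6]})] {'c': [476.4, 369.7], 's': [46.7, 49.3], 'a': 38.7, 'mean': [478.5, 367.6, 100.3]}
side [(0.76, 777, {'c': [476.6, 365.7], 's': [109.3, 109.8], 'a': 15.5, 'mean': [473.9, 358.0, 26.8]})] {'c': [476.9, 365.5], 's': [46.0, 46.5], 'a': 5.9, 'mean': [475.4, 363.2, 99.3]}
wrist [(0.64, 8779, {'c': [477.9, 365.3], 's': [109.1, 102.6], 'a': 33.0, 'mean': [483.4, 358.1, 29.2]})] {'c': [476.2, 368.2], 's': [47.3, 47.3], 'a': 69.7, 'mean': [477.1, 367.1, 101.7]}
```

```bash
python3 -c "
from cell import env
print(env.job_done())"
```

```text
the job is handed in; nothing more can be done
None
```

I handed the job in, and the hand-in gave no verdict: the last pictures show the pin hanging in the side notch, the link, round, plain and stepped masters flat in their own nests (no gap master was present), the stand about 3–4 mm from the centre of its spot, and the bystanders in place.

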